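Put the wrench set back in its tapered rack

ROBOT

A 6-joint arm with a two-finger parallel gripper is mounted at the origin on a cart in front of the work surface, level with it; the furniture and walls round the work are solid. World frame = base frame: x ahead of the robot, y to its left, z up, the work surface at z = 0. Lengths are in m, angles in rad, forces in N, time in s.
With the tool pointing down it reaches from about 0.425 to 1.125 m from the base axis. Payload 14.9 kg.
Tool frame: the origin (TCP) lies on the centre line of the jaws, within the pads' length; the fingertips stand 19 mm ahead of it and the grasp point (between the pads) is the TCP (robot.tcp_to_tips is the distance from the TCP to the fingertips, in m); z points along the fingers, y is the line along which they close (so a half turn about z gives the same grasp; the last joint's range is limited). The gripper opens to 91 mm and grips with 3 to 60 N. Pads are 32 mm wide; open, the fingers measure 118 mm over their backs; the gripper's body (76 mm by 178 mm) begins 60 mm behind the grasp point.
Start: joints at [-1.134, 0.379, 1.734, -0, 1.028, -0.033], TCP at [0.317, -0.624, 0.201] pointing down, gripper open.
Joint ranges: [-2.77, 2.77], [-0.74, 2.19], [0, 2.66], [-1.06, 4.2], [0.31, 2.87], [-3.08, 3.08]. Speed limits (rad/s): [1.89, 1.89, 2.39, 3.14, 3.14, 3.14].

INTERFACE

Orientations are given as a unit quaternion [w, x, y, z].
In Python, from cell import robot, cams, job gives the robot as it stands.
- The arm moves only by the tool play_rows, never from a script. Its arguments are lists of equal length, an entry for each row: "dp": the shift along the tool's x, y, z in mm, a list of three; "roll": the turn about the tool's z in degrees; "grip": the opening, from 0 (shut) to 1 (fully open). A call has 1 to 10 rows; each row is the pose to reach, as a shift and turn from the pose commanded when the call began, along the tool's axes at that moment; what a row does not reach only later rows make up. A row lasts 1/10 s, in which the tool goes at most 50 mm and 8.59 degrees, less where a joint would pass 70% of its speed; a pose out of reach is approached as far as the arm can. A call with a gripper value outside its range is refused whole. The fingers move at their own pace and stop on an object; "force" is the grip in N (left out, the last holds). Time passes only in rows, so rows that repeat a pose let the fingers close. It gives the time, the measured TCP pose, the force, the opening and the grip force at its end, in the units of the state.
- robot.get_obs(): the state, without advancing time (a new reading comes with each control period).
- cams.camera(name): name is "scene" or "top" or "wrist"; returns a dict with "frame" (384x512x3 uint8, blue, green, red), "intrinsics" (3x3 intrinsics, pixels), "extrinsics" (4x4, takes a point from world to camera coordinates); the wrist camera has in their place "T_tool_cam" (4x4, takes a point from camera to tool coordinates, whose origin is the TCP and whose axes are the flange's). Camera axes: x right, y down, z forward; pixel columns grow to the right and rows downward; lengths in m; the calibration is good to about 2 mm. A picture is of the moment at which its call begins: read the wrist's pose just before it. There is no depth.
- job.finish_job(): hands the job in; it is judged then, once.
Trained networks look in the newest picture that a camera, given by its name, has taken for a name from the list of things; names that differ only in an ending like _2 or _b are one class to them, and where a whole thing is asked for, a point or a joint stands for the part that bears it (a point fixed in the world has none). Each returns a list of dicts, best first, with "score" (0 to 1); they miss things now and then, are a little off and sometimes report something else, mostly with a low value. They report only what shows in the picture. A call takes as long as a camera call.
- cams.recognise(camera, name): "centre" ([column, row] as shares, 0 to 1, of the picture: columns of its width, rows of its height, amid what is visible of it).
- cams.trace(camera, name): "pixels" (384x512 bool, what is visible of it) and "centre" ([column, row] as shares, 0 to 1, of the picture: columns of its width, rows of its height, amid what is visible of it).
- cams.spot_point(camera, name): "centre" ([column, row] as shares, 0 to 1, of the picture: columns of its width, rows of its height: a listed point, or the origin of a listed thing).
The state is a dict: "clock": time; "q": joint angles; "qd": joint speeds; "tau": joint torques, N m; "eef_pos": TCP position; "orientation": TCP orientation; "ft_force": force on the tool from outside, world axes, zero at the start; "moment": the same for the moment, N m; "gripper_width": finger opening in m; "gripper_force": force on a finger pad.
Only numpy, scipy, OpenCV 4.12 (cv2) and the standard library are available. Lean on these libraries where they do the work, as an engineer would, in place of code of your own. Each camera call takes 0.05 s, during which the arm holds its last target. There are 200 camera calls.

TASK

Put the four loose combination wrenches back in the plywood wrench rack in order of size: the shortest across the notches where the rails stand closest together, and so on up to the longest where they are widest apart. Each wrench must lie level, down on the floor of both of its notches, with its two heads outside the rails; it may point either way round. Leave the tape measure where it stands.

Things in the scene. Friction and masses are not known exactly. Their poses are not given: they have to be found in the camera images.
- wrench_1: the shortest of 4 plain steel combination wrenches (closed ring at one end, open jaw at the other): 130 mm long, jaw head 21 mm wide; shank 10 mm wide, 8 mm thick, 96 mm clear between the heads. Heads are 13 mm thick; it starts flat on a fixed 3 mm rubber mat, its shank 2.5 mm clear of it. Origin: middle of the shank (6.5 mm above the mat), x along it to the jaw, z up
- wrench_2: the second shortest of 4 plain steel combination wrenches (closed ring at one end, open jaw at the other): 162 mm long, jaw head 28 mm wide; shank 12.5 mm wide, 8 mm thick, 117.5 mm clear between the heads. Heads are 13 mm thick; it starts flat on a fixed 3 mm rubber mat, its shank 2.5 mm clear of it. Origin: middle of the shank (6.5 mm above the mat), x along it to the jaw, z up
- wrench_3: the second longest of 4 plain steel combination wrenches (closed ring at one end, open jaw at the other): 194 mm long, jaw head 34 mm wide; shank 15 mm wide, 8 mm thick, 139 mm clear between the heads. Heads are 13 mm thick; it starts flat on a fixed 3 mm rubber mat, its shank 2.5 mm clear of it. Origin: middle of the shank (6.5 mm above the mat), x along it to the jaw, z up
- wrench_4: the longest of 4 plain steel combination wrenches (closed ring at one end, open jaw at the other): 226 mm long, jaw head 41 mm wide; shank 17 mm wide, 8 mm thick, 160.5 mm clear between the heads. Heads are 13 mm thick; it starts flat on a fixed 3 mm rubber mat, its shank 2.5 mm clear of it. Origin: middle of the shank (6.5 mm above the mat), x along it to the jaw, z up
- slot_1: notch pair for the shortest wrench in the fixed plywood rack, where its rails stand closest together (72 mm between their middles); notch floor 16 mm wide. Base board 12 mm; two 9 mm rails spread like a V, tops 48 mm, notch floors 36 mm above the bench. Origin: midway between the rails, mid notch, at floor height; x across the rails, as a wrench lies, y along the row to the narrow end
- slot_2: notch pair for the second shortest wrench in the fixed plywood rack, where its rails stand second closest (93.5 mm between their middles); notch floor 18.5 mm wide. Neighbouring notches are 56 mm apart along the row. Origin: midway between the rails, mid notch, at floor height; x across the rails, as a wrench lies, y along the row to the narrow end
- slot_3: notch pair for the second longest wrench in the fixed plywood rack, where its rails stand second widest (115 mm between their middles); notch floor 21 mm wide. Above its floor each notch widens by 7 mm a side, over 12 mm of height. Origin: midway between the rails, mid notch, at floor height; x across the rails, as a wrench lies, y along the row to the narrow end
- slot_4: notch pair for the longest wrench in the fixed plywood rack, where its rails stand widest apart (136.5 mm between their middles); notch floor 23 mm wide. A seated wrench has its origin 4 mm above this one and may slide 7.5 mm either way along x. Origin: midway between the rails, mid notch, at floor height; x across the rails, as a wrench lies, y along the row to the narrow end
- tape_measure: bystander: yellow tape measure, 36x79x62 mm, standing on the bench in front of the red tool box; origin under its middle. To be left alone. The fixed tool box behind it is 214 mm tall, its front 0.67 m ahead of the robot base: keep what is carried clear of it

How it is judged:
At the end, for the whole second after the job is handed in: Every wrench lies at rest in the notches of its own size: centred within 8.5 mm along its length and 8 mm across, its middle 1.5 to 6 mm above the notch floor (4 mm when seated), in line with the notches within 0.12 rad and level within 0.05 rad, either way round (x of wrench_1 in the frame of slot_1 between -0.0085 and 0.0085 m and y of wrench_1 in the frame of slot_1 between -0.008 and 0.008 m and z of wrench_1 in the frame of slot_1 between 0.0015 and 0.006 m and angle between the x axis of wrench_1 and the x axis of slot_1, either way round below 0.12 rad and angle between the z axis of wrench_1 and the z axis of slot_1, either way round below 0.05 rad and linear speed of each of wrench_1, wrench_2, wrench_3, wrench_4 below 0.02 m/s and angular speed of each of wrench_1, wrench_2, wrench_3, wrench_4 below 0.2 rad/s and x of wrench_2 in the frame of slot_2 between -0.0085 and 0.0085 m and y of wrench_2 in the frame of slot_2 between -0.008 and 0.008 m and z of wrench_2 in the frame of slot_2 between 0.0015 and 0.006 m and angle between the x axis of wrench_2 and the x axis of slot_2, either way round below 0.12 rad and angle between the z axis of wrench_2 and the z axis of slot_2, either way round below 0.05 rad and x of wrench_3 in the frame of slot_3 between -0.0085 and 0.0085 m and y of wrench_3 in the frame of slot_3 between -0.008 and 0.008 m and z of wrench_3 in the frame of slot_3 between 0.0015 and 0.006 m and angle between the x axis of wrench_3 and the x axis of slot_3, either way round below 0.12 rad and angle between the z axis of wrench_3 and the z axis of slot_3, either way round below 0.05 rad and x of wrench_4 in the frame of slot_4 between -0.0085 and 0.0085 m and y of wrench_4 in the frame of slot_4 between -0.008 and 0.008 m and z of wrench_4 in the frame of slot_4 between 0.0015 and 0.006 m and angle between the x axis of wrench_4 and the x axis of slot_4, either way round below 0.12 rad and angle between the z axis of wrench_4 and the z axis of slot_4, either way round below 0.05 rad); the robot touches nothing.
It fails at once if the tape measure is pushed aside by more than 20 mm (distance of tape_measure from where it was at the start of the episode above 0.02 m).
It also fails if it takes over 118 s, if anything falls off the work surface, if the arm or the gripper's body presses on something with over 40 N, if the wrist force passes 120 N, or if a joint passes its speed limit or range.

## Working session

There is one attempt and no reset: what is moved stays moved. The work goes in short steps, Python scripts to look and compute and a tool call to move; the robot and the scene stay as the last step left them, time stands still between calls to the robot, and variables do not carry over. Pictures are saved under pics/ and viewed, at most 14 in all, crops included, and the job is handed in when it is done.

Besides the shell and the picture viewer there is one more tool, called after ">>>" as a command line: name --pt "numbers of a row" for each row, then --argument value for the rest. play_rows: Moves the arm, as the interface text tells. Its arguments: {"type":"object","properties":{"dp":{"type":"array","items":{"type":"array","items":{"type":"number"}}},"roll":{"type":"array","items":{"type":"number"}},"grip":{"type":"array","items":{"type":"number"}},"force":{"type":"number"}},"required":["dp","roll","grip"]}

```bash
mkdir -p pics; ls
cat > h.py <<'E'
import numpy as np, cv2
from cell import robot, cams, job
from scipy.spatial.transform import Rotation as R
def snap(n,f):
    c=cams.camera(n); cv2.imwrite('pics/'+f,c['frame']); return c
def proj(c,P):
    P=np.atleast_2d(P); E=c['extrinsics']; q=(E[:3,:3]@P.T).T+E[:3,3]; u=(c['intrinsics']@q.T).T; return u[:,:2]/u[:,2:]
def back(c,uv,z):
    K=c['intrinsics'];E=c['extrinsics'];Rm=E[:3,:3];t=E[:3,3]
    uv=np.atleast_2d(np.float64(uv)); d=np.c_[uv,np.ones(len(uv))]@np.linalg.inv(K).T@Rm; o=-Rm.T@t
    return o+d*((z-o[2])/d[:,2])[:,None]
def wristE(c,o):
    w,x,y,z=o['orientation'];T=np.eye(4);T[:3,:3]=R.from_quat([x,y,z,w]).as_matrix();T[:3,3]=o['eef_pos']
    c['extrinsics']=np.linalg.inv(T@c['T_tool_cam']);return c
E
python3 - <<'E'
from h import *
o=robot.get_obs();print(o['eef_pos'],o['orientation'],o['clock'])
t=snap('top','top0.png');
for n in ['wrench_1','slot_1','tape_measure']:
    for s in (cams.spot_point('top',n)):
        uv=np.array(s['centre'])*[512,384]; print(n,s['score'],uv.round(1),back(t,uv,0.0095 if n[0]=='w' else .036)[0].round(4))
for s in cams.trace('top','wrench_1'):
    m=s['pixels'];ys,xs=np.nonzero(m);r=cv2.minAreaRect(np.c_[xs,ys].astype(np.float32));print(s['score'],r,m.sum())
s=snap('scene','scene0.png')
print(back(t,[[0,0],[511,383]],0), np.linalg.inv(t['extrinsics'])[:3,3])
E
```

```text
pics
[ 0.3166969  -0.6237859   0.20048633] [-5.44703526e-04  9.72537396e-01  2.32746007e-01 -1.16588307e-04] 0.0
wrench_1 0.91 [161.7 186.3] [0.5604 0.3108 0.0095]
wrench_1 0.78 [235.1 197.6] [0.5196 0.0935 0.0095]
wrench_1 0.54 [180.5 195.2] [0.5321 0.2549 0.0095]
slot_1 0.66 [332.1 200.9] [ 0.498  -0.1857  0.036 ]
slot_1 0.59 [310.8 200.3] [ 0.5018 -0.1251  0.036 ]
tape_measure 0.53 [264.2 165.3] [0.6081 0.0049 0.036 ]
0.86 ((159.6020050048828, 191.92892456054688), (11.356075286865234, 65.8160171508789), 10.124671936035156) 417
0.8 ((233.0, 200.5), (53.0, 8.0), 90.0) 230
0.6 ((211.6483612060547, 192.1308135986328), (14.193464279174805, 73.04016876220703), 4.5377726554870605) 481
0.48 ((183.80824279785156, 193.9814453125), (5.265722274780273, 38.59389114379883), 5.52754020690918) 133
[[ 1.18567824  0.83778586  0.        ]
 [-0.0183411  -0.65562476  0.        ]] [0.38856988 0.00594186 1.14754885]
```

Run:
```python
import cv2
a=cv2.imread('pics/top0.png')[130:270,130:380];cv2.imwrite('pics/t0c.png',cv2.resize(a,(800,448),interpolation=cv2.INTER_CUBIC))
```

```text
(no output)
```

View pics/scene0.png

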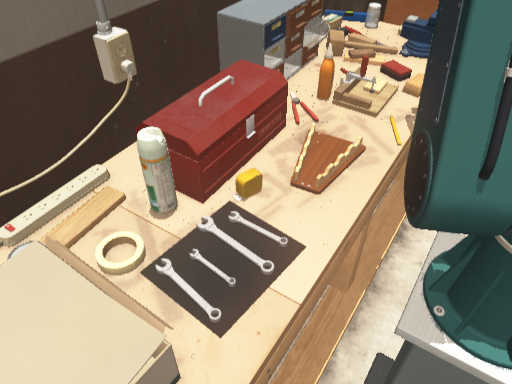

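View pics/t0c.png

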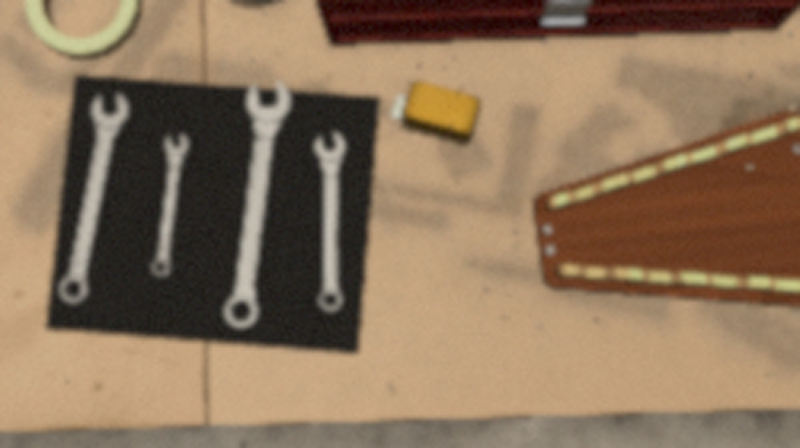

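The crop shows the wrenches on the mat from left to right as 3, 1, 4, 2, all with jaws ahead. The rack's narrow end is at the left, at about crop (545,235), and the tape is at (445,110). Next I take the arm over the rack for a wrist view.

```bash
cat >> h.py <<'E'
def goto(x,y,z,a=None):
    """shift in tool axes (mm) and roll (deg) to bring TCP to x,y,z with tool x at world angle a (deg)"""
    o=robot.get_obs();w,qx,qy,qz=o['orientation'];M=R.from_quat([qx,qy,qz,w]).as_matrix()
    d=M.T@(np.array([x,y,z])-o['eef_pos'])*1e3; cur=np.degrees(np.arctan2(M[1,0],M[0,0]))
    r=0 if a is None else (cur-a+90)%180-90
    print('dp',d.round(1),'roll',round(r,2),'t',round(o['clock'],2),'tcp',np.round(o['eef_pos'],4),'ang',round(cur,2),'w',round(o['gripper_width'],4))
E
python3 -c "
from h import *
goto(.5,-.25,.38,0)"
```

```text
dp [ 332.7 -250.7 -179. ] roll 26.92 t 0.3 tcp [ 0.3168 -0.6241  0.2009] ang 26.92 w 0.0911
```

>>> play_rows --pt "0 0 -60" --pt "35 -25 -110" --pt "70 -50 -150" --pt "110 -80 -179" --pt "145 -110 -179" --pt "185 -140 -179" --pt "225 -170 -179" --pt "265 -200 -179" --pt "300 -225 -179" --pt "333 -251 -179" --roll '[0,0,7,14,21,27,27,27,27,27]' --grip '[0.4,0.4,0.4,0.4,0.4,0.4,0.4,0.4,0.4,0.4]'

```text
clock: 1.3
eef_pos: [0.4941, -0.2614, 0.3804]
orientation: [0.0, 1.0, -0.001, 0.0]
ft_force: [0.8, -0.4, -0.4]
gripper_width: 0.0361
gripper_force: 0.0
```

>>> play_rows --pt "0 0 0" --pt "0 0 0" --pt "0 0 0" --roll '[0,0,0]' --grip '[0.4,0.4,0.4]'

```text
clock: 1.6
eef_pos: [0.4933, -0.2641, 0.3801]
orientation: [0.0, 1.0, -0.001, -0.0]
ft_force: [-0.8, -0.1, 0.2]
gripper_width: 0.0367
gripper_force: 0.0
```

Run:
```python
from h import *
o=robot.get_obs(); c=wristE(snap('wrist','w1.png'),o); goto(.5,-.25,.38,0)
T=c['T_tool_cam'];print(T.round(3))
for s in cams.spot_point('wrist','slot_1'):
    uv=np.array(s['centre'])*[512,384]; print(s['score'],uv.round(1),back(c,uv,.036)[0].round(4))
```

```text
dp [  6.8 -14.3   0. ] roll -0.15 t 1.65 tcp [ 0.4932 -0.2643  0.38  ] ang -0.15 w 0.037
[[ 0.002 -0.972 -0.235  0.064]
 [ 1.     0.002  0.001  0.001]
 [-0.001 -0.235  0.972 -0.183]
 [ 0.     0.     0.     1.   ]]
```

View pics/w1.png

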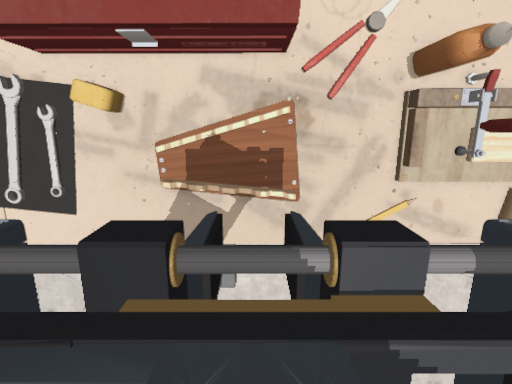

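Run:
```python
from h import *
o=robot.get_obs(); c=wristE(cams.camera('wrist'),o)
print(back(c,[[160,150],[292,110],[166,184],[296,192]],.048).round(3)); print(proj(c,[[.55,-.25,.04]]))
t=cams.camera('top')
print(back(t,np.array([[545,235]])/3.2+130,.048).round(3))
goto(.46,-.23,.2,0)
```

```text
[[ 0.519 -0.108  0.048]
 [ 0.583 -0.329  0.048]
 [ 0.46  -0.114  0.048]
 [ 0.446 -0.34   0.048]]
[[244.0429847  130.86318937]]
[[ 0.493 -0.094  0.048]]
dp [-33.3 -34.2 180. ] roll -0.17 t 1.8 tcp [ 0.4932 -0.2643  0.38  ] ang -0.17 w 0.0364
```

>>> play_rows --pt "-10 -10 40" --pt "-20 -20 80" --pt "-35 -25 120" --pt "-45 -35 160" --pt "-50 -44 180" --pt "-53 -44 180" --pt "-53 -44 180" --pt "-53 -44 180" --roll '[0,0,0,0,0,0,0,0]' --grip '[0.4,0.4,0.4,0.4,0.4,0.4,0.4,0.4]'

```text
clock: 2.6
eef_pos: [0.4418, -0.2204, 0.2018]
orientation: [0.001, 1.0, -0.001, 0.001]
ft_force: [0.2, 0.8, 0.9]
gripper_width: 0.0368
gripper_force: 0.0
```

Run:
```python
from h import *
o=robot.get_obs(); c=wristE(snap('wrist','w2.png'),o); goto(.44,-.22,.2,0)
np.savez('w2.npz',K=c['intrinsics'],E=c['extrinsics'])
for s in cams.spot_point('wrist','slot_1'):
    uv=np.array(s['centre'])*[512,384]; print(s['score'],uv.round(1),back(c,uv,.036)[0].round(4))
a=c['frame'][40:290,60:460];cv2.imwrite('pics/w2c.png',cv2.resize(a,(800,500),interpolation=cv2.INTER_CUBIC))
```

```text
dp [-1.8 -0.3  1.7] roll -0.11 t 2.65 tcp [ 0.4418 -0.2203  0.2017] ang -0.11 w 0.0364
```

View pics/w2c.png

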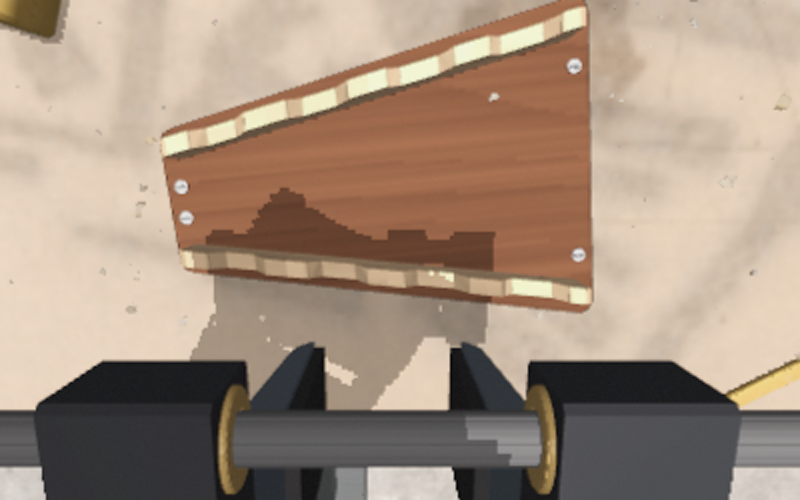

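The crop shows both cream rails with their notches. The far rail runs from crop (165,143) to (585,18) and the near one from (185,260) to (590,295). I'll fit the rack model to it.

```bash
cat > fit.py <<'E'
from h import *
from scipy.optimize import minimize, differential_evolution
def model():
    pts=[];nr=[]
    fl=[.016,.0185,.021,.023]; ys=[.084,.028,-.028,-.084]
    for s in (1,-1):
        prof=[(.105,.048)]
        for f,y in zip(fl,ys): prof+=[(y+f/2+.007,.048),(y+f/2,.036),(y-f/2,.036),(y-f/2-.007,.048)]
        prof+=[(-.108,.048)]
        half=lambda y:.052125-y*(.032250/2)/.084
        for off in (.0045,-.0045):
            for (a,az),(b,bz) in zip(prof,prof[1:]):
                n=max(3,int(abs(a-b)/.001))
                for k in np.linspace(0,1,n):
                    y=a+(b-a)*k; pts.append([s*(half(y)+off),y,az+(bz-az)*k])
        for y,z in prof[1:-1]:
            for k in np.linspace(-.0045,.0045,10): pts.append([s*(half(y)+k),y,z])
    return np.array(pts)
P=model()
def world(p):
    c,s=np.cos(p[2]),np.sin(p[2]); return np.c_[p[0]+c*P[:,0]-s*P[:,1],p[1]+s*P[:,0]+c*P[:,1],P[:,2]]
E
python3 - <<'E'
from fit import *
c=dict(np.load('w2.npz'));c['intrinsics']=c['K'];c['extrinsics']=c['E']
im=cv2.imread('pics/w2.png');L=cv2.cvtColor(im,cv2.COLOR_BGR2LAB).astype(np.float32)
G=sum(np.hypot(cv2.Sobel(L[...,i],-1,1,0),cv2.Sobel(L[...,i],-1,0,1)) for i in range(3)); G=np.minimum(G,150)
def run(sig,b):
    g=cv2.GaussianBlur(G,(0,0),sig)
    def f(p):
        u=proj(c,world(p)).astype(np.float32); return -cv2.remap(g,u[:,:1],u[:,1:],cv2.INTER_LINEAR).mean()
    r=differential_evolution(f,b,seed=1,maxiter=200,popsize=30); return r.x,r.fun
p,f=run(2,[(.47,.54),(-.26,-.19),(-.0,.2)]);print(p,f)
p,f=run(.8,[(p[0]-.008,p[0]+.008),(p[1]-.012,p[1]+.012),(p[2]-.05,p[2]+.05)]);print(p,f)
np.save('rack.npy',p)
S=4;a=cv2.resize(im[40:200,120:370],None,fx=3.2,fy=3.2,interpolation=cv2.INTER_CUBIC)
for u in proj(c,world(p)): cv2.circle(a,tuple(np.int32((u-[120,40])*3.2+1.6)),0,(255,0,0),-1)
cv2.imwrite('pics/ov.png',a)
cc,s=np.cos(p[2]),np.sin(p[2])
for i,y in enumerate([.084,.028,-.028,-.084]): print(i+1,(p[0]-s*y).round(4),(p[1]+cc*y).round(4),np.degrees(p[2]).round(2))
E
```

```text
[ 0.50062722 -0.2166354   0.09784094] -103.449326
[ 0.50090906 -0.21659892  0.09699126] -132.81635
1 0.4928 -0.133 5.56
2 0.4982 -0.1887 5.56
3 0.5036 -0.2445 5.56
4 0.509 -0.3002 5.56
```

View pics/ov.png

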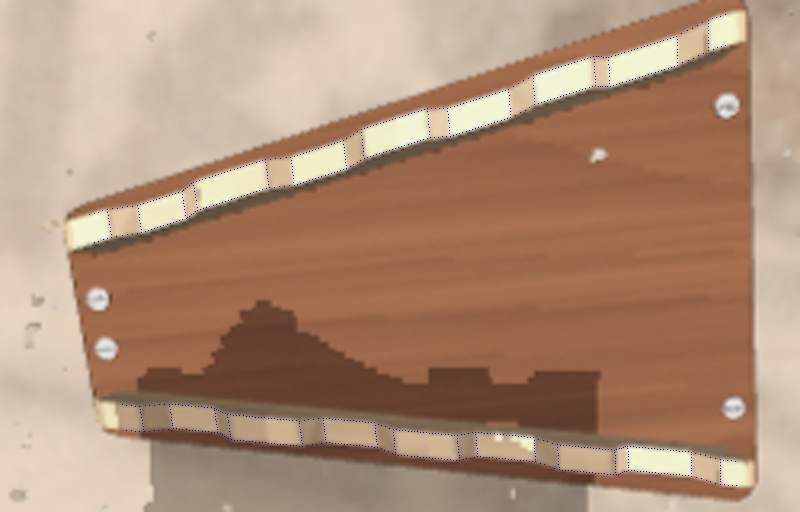

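The overlay matches the rails and notches closely, so the rack fit holds. Next, the mat.

>>> play_rows --pt "0 -30 -40" --pt "0 -75 -70" --pt "0 -120 -80" --pt "0 -165 -80" --pt "0 -210 -80" --pt "0 -255 -80" --pt "0 -300 -80" --pt "0 -345 -80" --pt "0 -390 -80" --pt "0 -420 -80" --roll '[0,0,0,0,0,0,0,0,0,0]' --grip '[0.4,0.4,0.4,0.4,0.4,0.4,0.4,0.4,0.4,0.4]'

```text
clock: 3.7
eef_pos: [0.4415, 0.2034, 0.2813]
orientation: [-0.0, 1.0, -0.0, 0.001]
ft_force: [1.3, -0.7, 0.9]
gripper_width: 0.0365
gripper_force: 0.0
```

>>> play_rows --pt "0 0 0" --pt "0 0 0" --pt "0 0 0" --roll '[0,0,0]' --grip '[0.4,0.4,0.4]'

```text
clock: 4.0
eef_pos: [0.4415, 0.2001, 0.2805]
orientation: [-0.0, 1.0, -0.001, 0.0]
ft_force: [0.7, -0.0, -0.4]
gripper_width: 0.0365
gripper_force: 0.0
```

Run:
```python
from h import *
o=robot.get_obs(); c=wristE(snap('wrist','w3.png'),o); goto(.44,.2,.28,0)
np.savez('w3.npz',K=c['intrinsics'],E=c['extrinsics'])
for s in cams.spot_point('wrist','wrench_1'):
    uv=np.array(s['centre'])*[512,384]; print(s['score'],uv.round(1),back(c,uv,.0095)[0].round(4))
a=c['frame'].copy()
for i,s in enumerate(cams.trace('wrist','wrench_1')):
    m=s['pixels'];ys,xs=np.nonzero(m);w=back(c,np.c_[xs,ys],.014)[:,:2];r=cv2.minAreaRect((w*1e3).astype(np.float32));print(s['score'],np.round(r[0],1),np.round(r[1],1),round(r[2],1),m.sum())
    np.save(f'm{i}.npy',m);a[m]=a[m]//2+np.array([[127,0,0],[0,127,0],[0,0,127],[127,127,0],[0,127,127]][i%5],np.uint8)
cv2.imwrite('pics/w3m.png',a)
```

```text
dp [-1.5 -0.1  0.4] roll -0.14 t 4.05 tcp [0.4415 0.1999 0.2804] ang -0.14 w 0.0363
0.96 [165.4 105.2] [0.5356 0.3256 0.0095]
0.82 [216.1 110.2] [0.5287 0.2527 0.0095]
0.73 [319.3 120.3] [0.5146 0.1028 0.0095]
0.57 [275.3 110.4] [0.5285 0.1671 0.0095]
0.73 [533.6 172.1] [ 40.3 230.3] 80.4 2234
0.7 [512.8 100.3] [161.9  27.9] 0.3 1165
0.57 [531.4 248.3] [ 21.4 129.3] 83.2 752
0.57 [540.7 316.3] [ 35.8 195.2] 80.5 1745
```

View pics/w3m.png

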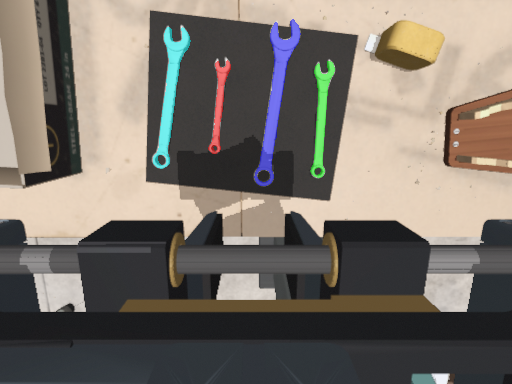

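All four masks are clean: green is wrench 2, blue wrench 4, red wrench 1 and cyan wrench 3. I now find each shank's midpoint.

Run:
```python
from h import *
c=dict(np.load('w3.npz'));c['intrinsics']=c['K'];c['extrinsics']=c['E']
im=cv2.imread('pics/w3.png').astype(np.float32).mean(2)
spec={4:(226,160.5,17),3:(194,139,15),2:(162,117.5,12.5),1:(130,96,10)}
for i,n in zip(range(4),[4,2,1,3]):
    m=np.load(f'm{i}.npy');Lw,cl,sw=spec[n]
    ys,xs=np.nonzero(m);w=back(c,np.c_[xs,ys],.0135)[:,:2]*1e3
    d=np.array([1,0.]);o=w.mean(0)
    for _ in range(4):  # refine on the middle part only
        q=(w-o)@d; nn=np.array([-d[1],d[0]]); k=abs(q-(q.max()+q.min())/2)<cl*.36
        vx,vy,x0,y0=cv2.fitLine(w[k].astype(np.float32),cv2.DIST_L2,0,.1,.1).ravel(); d=np.array([vx,vy])*np.sign(vx); o=np.array([x0,y0])
    nn=np.array([-d[1],d[0]])
    # rectify image along axis & measure width profile from brightness
    S=np.arange(-Lw*.6,Lw*.6,.5);T=np.arange(-25,25,.25)
    q0=(w-o)@d; mid=(q0.max()+q0.min())/2; o=o+d*mid
    g=(o[None,None]+S[:,None,None]*d+T[None,:,None]*nn)/1e3
    u=proj(c,np.c_[g.reshape(-1,2),np.full(g.shape[0]*g.shape[1],.0135)]).astype(np.float32).reshape(len(S),len(T),2)
    v=cv2.remap(im,u[...,0],u[...,1],cv2.INTER_LINEAR); bw=v>100
    wid=bw.sum(1)*.25; 
    on=S[wid>3]; core=np.median(wid[abs(S)<cl*.3]); shank=abs(S)<cl*.3
    cent=((bw*T).sum(1)/np.maximum(bw.sum(1),1)); off=np.median(cent[shank])
    thr=core+3.5; big=wid>thr
    jn=S[(S>0)&big].min(); rg=S[(S<0)&big].max()
    p=o+d*(jn+rg)/2+nn*off
    print(n,'tips',on.min(),on.max(),'len',on.max()-on.min(),'shank w',core,'clear',jn-rg,'mid',(jn+rg)/2,'off',round(off,2),'P',p.round(1),'ang',np.degrees(np.arctan2(d[1],d[0])).round(2))
```

```text
4 tips -135.6 135.4 len 271.0 shank w 17.75 clear 158.0 mid -11.099999999999994 off 0.62 P [522.2 171.5] ang -8.02
2 tips -82.2 83.3 len 165.5 shank w 13.25 clear 116.0 mid -6.700000000000003 off 0.0 P [506.2 101.8] ang -0.82
1 tips -64.0 68.0 len 132.0 shank w 10.75 clear 95.5 mid -3.75 off 0.5 P [527.9 249.8] ang -7.74
3 tips -116.39999999999999 116.10000000000001 len 232.5 shank w 16.0 clear 133.5 mid -5.6499999999999915 off 1.0 P [535.9 321.1] ang -11.28
```

```bash
python3 -c "
from h import *
goto(.524,.1715,.0235,-8)"
```

```text
dp [ 82.5  28.2 256.8] roll 7.84 t 4.15 tcp [0.4415 0.1999 0.2803] ang -0.16 w 0.0365
```

>>> play_rows --pt "20 7 30" --pt "40 14 70" --pt "60 21 110" --pt "75 26 150" --pt "82 28 190" --pt "82 28 215" --pt "82 28 230" --pt "82 28 236" --pt "82 28 236" --pt "82 28 236" --roll '[0,4,8,8,8,8,8,8,8,8]' --grip '[0.4,0.4,0.4,0.4,0.4,0.4,0.4,0.4,0.4,0.4]'

```text
clock: 5.15
eef_pos: [0.524, 0.1728, 0.0454]
orientation: [-0.0, 0.998, -0.07, 0.001]
ft_force: [-0.8, 0.3, -0.6]
gripper_width: 0.0365
gripper_force: 0.0
```

Run:
```python
from h import *
goto(.524,.1715,.0235,-8)
o=robot.get_obs();c=wristE(snap('wrist','w4.png'),o)
for s in cams.spot_point('wrist','wrench_1')[:4]:
    uv=np.array(s['centre'])*[512,384]; print(s['score'],uv.round(1),back(c,uv,.0095)[0].round(4))
```

```text
dp [ 0.1  1.3 21.9] roll -0.08 t 5.15 tcp [0.524  0.1728 0.0454] ang -8.08 w 0.0365
0.75 [257.2 207.9] [0.5284 0.1682 0.0095]
0.66 [151.9 220.7] [0.5295 0.2487 0.0095]
0.66 [ 54.6 221.9] [0.5388 0.3222 0.0095]
0.61 [349.  217.9] [0.511  0.1003 0.0095]
```

View pics/w4.png

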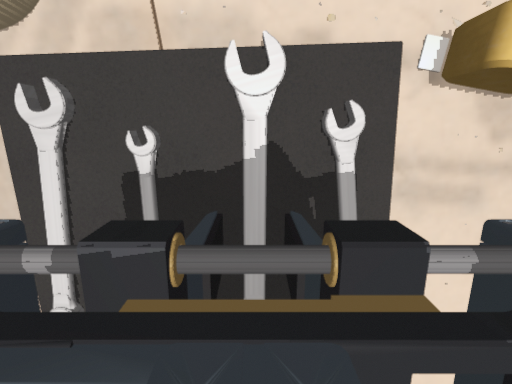

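Wrench 4's shank lies centred between the fingers (column 256), so I descend and grip.

>>> play_rows --pt "1 1 8" --pt "2 1 16" --pt "2 1 22" --pt "2 1 22" --pt "2 1 22" --pt "2 1 22" --pt "2 1 22" --pt "2 1 22" --pt "2 1 22" --pt "2 1 22" --roll '[0,0,0,0,0,0,0,0,0,0]' --grip '[0.4,0.4,0.4,0.4,0.1,0.1,0.1,0.1,0.1,0.1]' --force 45

```text
clock: 6.25
eef_pos: [0.5251, 0.1714, 0.0222]
orientation: [-0.0, 0.998, -0.07, 0.0]
ft_force: [-0.1, -1.3, -0.4]
gripper_width: 0.0095
gripper_force: 0.0
```

```bash
python3 -c "
from h import *
goto(.509,-.3002,.055,5.56)"
```

```text
dp [ 50.4 469.2 -32.9] roll -13.64 t 6.25 tcp [0.5251 0.1714 0.0222] ang -8.08 w 0.0095
```

Run:
```python
from h import *
snap('wrist','w5.png');s=snap('scene','s5.png')['frame'][180:340,120:330];print(robot.get_obs()['gripper_width'])
cv2.imwrite('pics/s5c.png',cv2.resize(s,(780,594),interpolation=cv2.INTER_CUBIC))
```

```text
0.009288589301568565
```

View pics/w5.png

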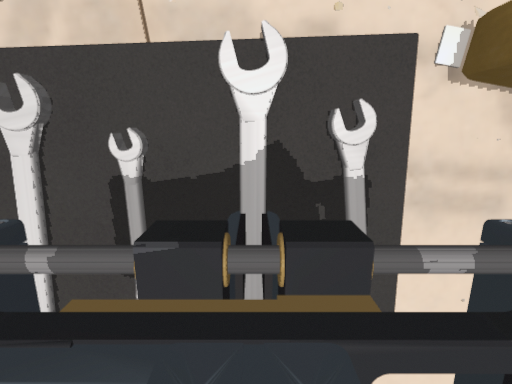

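View pics/s5c.png

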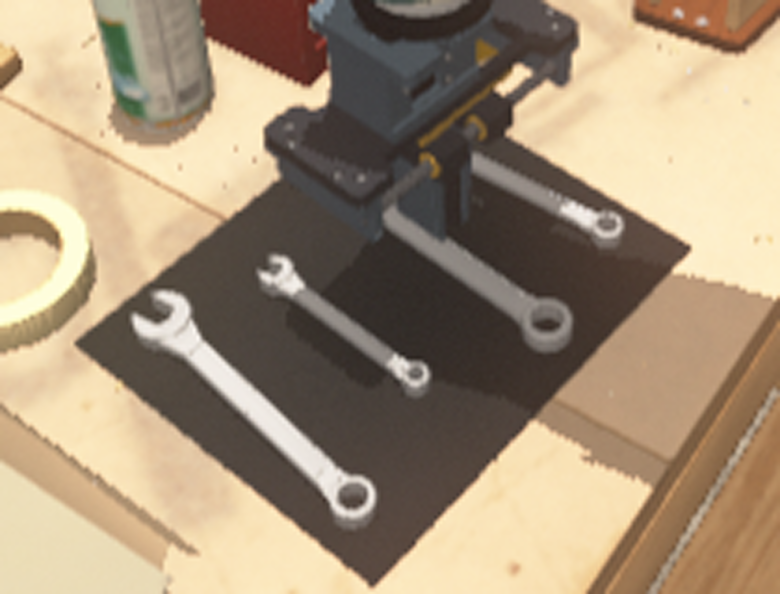

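The wrist view shows the shank between the fingers, yet the reading is 9.5 mm at no force. I'll command a full close to see where the fingers stop.

>>> play_rows --pt "0 0 0" --pt "0 0 0" --pt "0 0 0" --pt "0 0 0" --roll '[0,0,0,0]' --grip '[0,0,0,0]' --force 45

```text
clock: 6.75
eef_pos: [0.5251, 0.1714, 0.0221]
orientation: [0.0, 0.998, -0.07, -0.0]
ft_force: [-0.4, -0.6, 0.5]
gripper_width: 0.0004
gripper_force: 0.0
```

Run:
```python
from h import *
o=robot.get_obs();c=cams.camera('scene');a=c['frame'].copy()
w,qx,qy,qz=o['orientation'];M=R.from_quat([qx,qy,qz,w]).as_matrix()
for dz,col in ((0,(0,0,255)),(.019,(0,255,0)),(-.06,(255,0,0))):
    for dy in (-.0085,.0085):
        u=proj(c,o['eef_pos']+M@np.array([0,dy,dz]))[0];print(u); cv2.circle(a,tuple(np.int32(u.round())),0,col,-1)
cv2.imwrite('pics/s6.png',cv2.resize(a[190:270,190:300],(770,560),interpolation=cv2.INTER_NEAREST))
```

```text
[232.98293705 243.84585302]
[238.15309662 239.4887792 ]
[233.27899688 249.22649152]
[238.37656343 244.87336983]
[231.99198828 225.83619259]
[237.40558094 221.47686066]
```

View pics/s6.png

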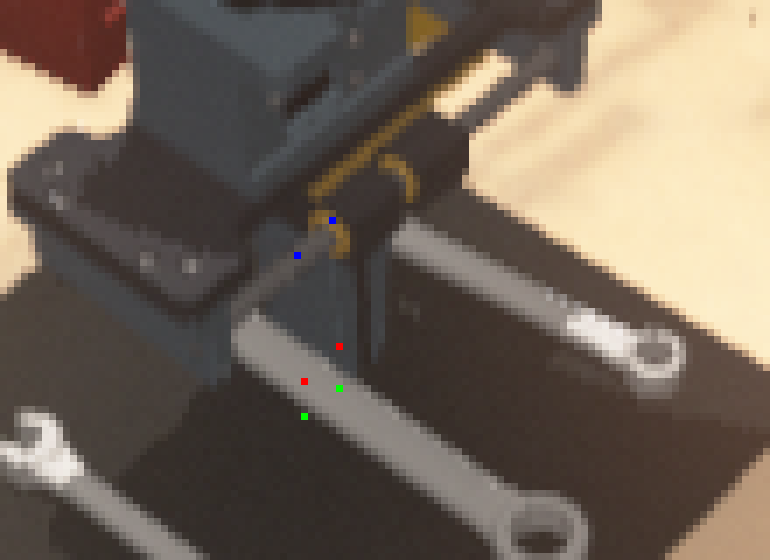

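Run:
```python
from h import *
o=robot.get_obs();c=wristE(cams.camera('wrist'),o);a=c['frame'].copy();print(c['intrinsics'],getattr(robot,'tcp_to_tips',None))
w,qx,qy,qz=o['orientation'];M=R.from_quat([qx,qy,qz,w]).as_matrix()
S=7;x0,y0=200,170
b=cv2.resize(a[y0:y0+80,x0:x0+112],None,fx=S,fy=S,interpolation=cv2.INTER_CUBIC)
for dz,col in ((0,(0,0,255)),(.019,(0,255,0)),(-.03,(255,0,0))):
    for dx in (-.016,.016):
        u=proj(c,o['eef_pos']+M@np.array([dx,0,dz]))[0];print(dz,dx,u); cv2.circle(b,tuple(np.int32((u-[x0,y0])*S)),4,col,-1)
cv2.imwrite('pics/w7.png',b)
```

```text
[[301.52284598   0.         253.24739375]
 [  0.         301.52284598 199.23970897]
 [  0.           0.           1.        ]] 0.019
0 -0.016 [251.56951736 253.30549744]
0 0.016 [251.61371593 205.88402744]
0.019 -0.016 [251.69396874 242.41313814]
0.019 0.016 [251.7387402 198.8146754]
-0.03 -0.016 [251.3171596  275.39260808]
-0.03 0.016 [251.35756168 220.36797094]
```

View pics/w7.png

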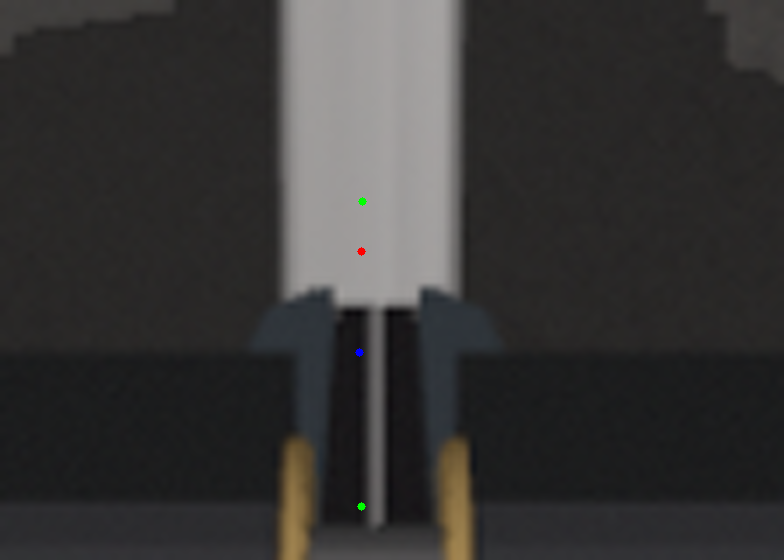

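The closed pads sit above the shank: it shows through the gap below row 307 of the crop. So the fingertips end higher than stated. I'll open and probe down while watching the force.

>>> play_rows --pt "0 0 0" --pt "0 0 0" --pt "0 0 0" --pt "0 0 0" --pt "0 0 0" --pt "0 0 1" --pt "0 0 2" --pt "0 0 3" --pt "0 0 4" --pt "0 0 4" --roll '[0,0,0,0,0,0,0,0,0,0]' --grip '[0.4,0.4,0.4,0.4,0.4,0.4,0.4,0.4,0.4,0.4]'

```text
clock: 7.85
eef_pos: [0.525, 0.1713, 0.0179]
orientation: [0.0, 0.998, -0.07, -0.0]
ft_force: [-0.3, -1.1, -0.0]
gripper_width: 0.0364
gripper_force: 0.0
```

>>> play_rows --pt "0 0 1" --pt "0 0 2" --pt "0 0 3" --pt "0 0 4" --pt "0 0 5" --pt "0 0 5" --roll '[0,0,0,0,0,0]' --grip '[0.4,0.4,0.4,0.4,0.4,0.4]'

```text
clock: 8.45
eef_pos: [0.525, 0.1713, 0.0129]
orientation: [0.0, 0.998, -0.07, -0.0]
ft_force: [0.7, 0.1, 0.0]
gripper_width: 0.0364
gripper_force: 0.0
```

>>> play_rows --pt "0 0 0" --pt "0 0 0" --pt "0 0 0" --pt "0 0 0" --pt "0 0 0" --pt "0 0 0" --roll '[0,0,0,0,0,0]' --grip '[0.1,0.1,0.1,0.1,0.1,0.1]' --force 45

```text
clock: 9.05
eef_pos: [0.5251, 0.1714, 0.0131]
orientation: [-0.0, 0.998, -0.07, 0.0]
ft_force: [0.6, -0.0, -0.1]
gripper_width: 0.0091
gripper_force: 0.0
```

>>> play_rows --pt "0 0 0" --pt "0 0 0" --pt "0 0 0" --pt "0 0 0" --pt "0 0 2" --pt "0 0 4" --pt "0 0 6" --pt "0 0 7" --pt "0 0 8" --pt "0 0 8" --roll '[0,0,0,0,0,0,0,0,0,0]' --grip '[0.4,0.4,0.4,0.4,0.4,0.4,0.4,0.4,0.4,0.4]'

```text
clock: 10.05
eef_pos: [0.525, 0.1713, 0.0049]
orientation: [0.0, 0.998, -0.07, -0.0]
ft_force: [0.4, -0.5, -0.4]
gripper_width: 0.0366
gripper_force: 0.0
```

>>> play_rows --pt "0 0 0" --pt "0 0 0" --pt "0 0 0" --pt "0 0 0" --pt "0 0 0" --pt "0 0 0" --roll '[0,0,0,0,0,0]' --grip '[0.1,0.1,0.1,0.1,0.1,0.1]' --force 45

```text
clock: 10.65
eef_pos: [0.5251, 0.1713, 0.0051]
orientation: [-0.0, 0.998, -0.07, -0.0]
ft_force: [-0.4, 1.1, -0.1]
gripper_width: 0.009
gripper_force: 0.0
```

Run:
```python
import cv2
for f in ('w4.png','w3.png'):
    g=cv2.imread('pics/'+f).astype(int).sum(2)//3
    for r in (213,216,220,226): print(f,r,g[r,196:232].tolist(),g[r,280:312].tolist())
```

```text
w4.png 213 [39, 39, 40, 39, 39, 40, 38, 39, 39, 40, 40, 41, 45, 50, 53, 52, 53, 53, 53, 51, 44, 37, 32, 34, 33, 34, 36, 41, 40, 39, 38, 40, 40, 39, 40, 39] [40, 37, 38, 38, 38, 33, 34, 32, 32, 36, 43, 50, 53, 53, 53, 53, 54, 53, 47, 43, 42, 38, 38, 39, 41, 39, 39, 39, 40, 39, 40, 40]
w4.png 216 [40, 40, 39, 39, 38, 39, 39, 38, 43, 52, 52, 52, 52, 53, 53, 53, 52, 53, 50, 43, 32, 23, 23, 24, 22, 23, 27, 40, 38, 38, 39, 38, 38, 41, 40, 39] [39, 40, 38, 38, 34, 25, 24, 24, 24, 25, 26, 37, 48, 52, 54, 53, 52, 52, 53, 52, 53, 53, 48, 41, 39, 39, 40, 40, 40, 40, 38, 40]
w4.png 220 [41, 40, 39, 39, 40, 45, 52, 54, 53, 53, 53, 52, 52, 54, 52, 52, 50, 43, 34, 23, 26, 25, 25, 24, 19, 21, 27, 40, 39, 39, 38, 40, 39, 41, 39, 40] [38, 40, 38, 37, 35, 20, 22, 22, 23, 24, 24, 24, 28, 42, 50, 52, 52, 53, 53, 53, 53, 52, 52, 54, 52, 49, 43, 40, 39, 39, 39, 40]
w4.png 226 [44, 52, 53, 51, 52, 53, 52, 52, 53, 52, 53, 53, 53, 53, 47, 40, 27, 24, 24, 21, 24, 24, 21, 21, 22, 21, 26, 37, 39, 39, 40, 39, 40, 40, 39, 39] [39, 39, 38, 38, 31, 22, 20, 22, 20, 24, 22, 23, 25, 25, 27, 36, 46, 50, 52, 52, 51, 53, 
[... 610 characters left out ...]
 53, 51, 52, 52, 52, 52, 52, 52, 66, 142, 205, 214, 214, 214, 214, 214, 214, 213, 214]
w3.png 220 [209, 209, 209, 209, 202, 152, 52, 51, 51, 53, 52, 52, 53, 51, 52, 52, 50, 44, 33, 25, 26, 23, 25, 24, 22, 17, 85, 146, 146, 145, 145, 145, 145, 145, 146, 146] [149, 149, 149, 150, 134, 21, 21, 22, 23, 24, 25, 24, 28, 42, 49, 53, 53, 52, 54, 51, 52, 53, 51, 53, 53, 106, 182, 214, 214, 214, 214, 214]
w3.png 226 [146, 51, 51, 52, 51, 52, 52, 51, 52, 52, 52, 53, 52, 51, 47, 40, 27, 26, 27, 23, 23, 24, 19, 21, 19, 19, 80, 141, 145, 145, 144, 144, 145, 146, 145, 146] [149, 149, 148, 143, 108, 22, 20, 20, 23, 22, 23, 25, 25, 23, 27, 36, 45, 50, 52, 51, 52, 52, 52, 53, 51, 52, 53, 53, 52, 52, 104, 181]
```

>>> play_rows --pt "0 0 0" --pt "0 0 0" --pt "0 0 0" --pt "0 0 0" --pt "0 0 2" --pt "0 0 4" --pt "0 0 6" --pt "0 0 7" --pt "0 0 8" --pt "0 0 8" --roll '[0,0,0,0,0,0,0,0,0,0]' --grip '[0.4,0.4,0.4,0.4,0.4,0.4,0.4,0.4,0.4,0.4]'

```text
clock: 11.65
eef_pos: [0.525, 0.1713, -0.003]
orientation: [0.0, 0.998, -0.07, -0.0]
ft_force: [0.7, -0.6, -0.1]
gripper_width: 0.0366
gripper_force: 0.0
```

>>> play_rows --pt "0 0 1" --pt "0 0 2" --pt "0 0 3" --pt "0 0 4" --pt "0 0 4" --pt "0 0 4" --pt "0 0 4" --pt "0 0 4" --pt "0 0 4" --pt "0 0 4" --roll '[0,0,0,0,0,0,0,0,0,0]' --grip '[0.4,0.4,0.4,0.4,0.1,0.1,0.1,0.1,0.1,0.1]' --force 45

```text
clock: 12.65
eef_pos: [0.5251, 0.1714, -0.0069]
orientation: [-0.0, 0.998, -0.07, 0.0]
ft_force: [0.9, 0.4, -0.3]
gripper_width: 0.0165
gripper_force: 45.0
```

Gripped at 16.5 mm and 45 N with the TCP at z = -7 mm, so the tips sit about 13 mm behind the reported TCP. Now I lift.

>>> play_rows --pt "0 0 -10" --pt "0 0 -30" --pt "0 0 -60" --pt "0 0 -90" --pt "0 0 -120" --pt "0 0 -120" --roll '[0,0,0,0,0,0]' --grip '[0.1,0.1,0.1,0.1,0.1,0.1]'

```text
clock: 13.25
eef_pos: [0.5272, 0.172, 0.1173]
orientation: [-0.001, 0.998, -0.07, 0.003]
ft_force: [0.3, -0.1, -3.1]
gripper_width: 0.0166
gripper_force: 45.0
```

```bash
python3 -c "
from h import *
goto(.509,-.3002,.113,5.56)"
```

```text
dp [ 48.4 470.    3.4] roll -13.64 t 13.25 tcp [0.5272 0.172  0.1173] ang -8.08 w 0.0166
```

>>> play_rows --pt "3 30 0" --pt "8 75 0" --pt "13 123 0" --pt "18 171 0" --pt "23 219 0" --pt "28 267 0" --pt "33 315 0" --pt "38 363 0" --pt "43 411 0" --pt "46 445 0" --roll '[0,0,-2,-4,-6,-8,-10,-12,-13.6,-13.6]' --grip '[0.1,0.1,0.1,0.1,0.1,0.1,0.1,0.1,0.1,0.1]'

```text
clock: 14.25
eef_pos: [0.5072, -0.2783, 0.1125]
orientation: [-0.0, 0.999, 0.048, -0.0]
ft_force: [0.2, 1.1, -2.4]
gripper_width: 0.0164
gripper_force: 45.0
```

```bash
python3 -c "
from h import *
goto(.509,-.3002,.026,5.56)"
```

```text
dp [-0.2 22.  86.5] roll -0.05 t 14.25 tcp [ 0.5072 -0.2783  0.1125] ang 5.51 w 0.0164
```

>>> play_rows --pt "0 15 0" --pt "0 22 15" --pt "0 22 35" --pt "0 22 50" --pt "0 22 60" --pt "0 22 60" --pt "0 22 60" --roll '[0,0,0,0,0,0,0]' --grip '[0.1,0.1,0.1,0.1,0.1,0.1,0.1]'

```text
clock: 14.95
eef_pos: [0.5104, -0.2972, 0.0531]
orientation: [-0.0, 0.999, 0.048, -0.0]
ft_force: [-0.3, -0.1, -2.1]
gripper_width: 0.0162
gripper_force: 45.0
```

```bash
python3 -c "
from h import *
goto(.509,-.3002,.0245,5.56)
o=robot.get_obs();c=wristE(cams.camera('wrist'),o);cv2.imwrite('pics/w8.png',c['frame'])
for s in cams.spot_point('wrist','wrench_1')[:3]:
    uv=np.array(s['centre'])*[512,384]; print(s['score'],uv.round(1),back(c,uv,o['eef_pos'][2]+.0164)[0].round(4))
"
```

```text
dp [-1.7  2.9 28.6] roll -0.01 t 14.95 tcp [ 0.5104 -0.2972  0.0531] ang 5.55 w 0.0162
0.65 [252.5 233.2] [ 0.5141 -0.2971  0.0695]
```

View pics/w8.png

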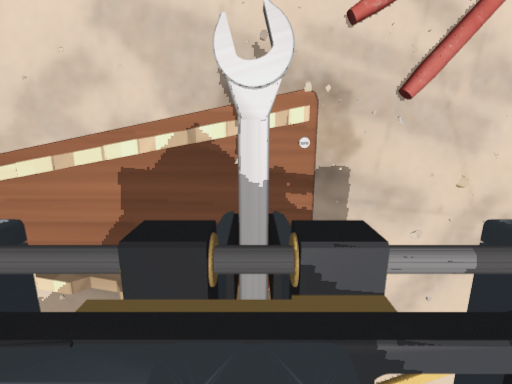

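The wrench lies level above slot 4 and its jaw head clears the far rail (column 255), so I lower it and release.

>>> play_rows --pt "-1 2 5" --pt "-2 3 10" --pt "-2 3 15" --pt "-2 3 20" --pt "-2 3 25" --pt "-2 3 28" --pt "-2 3 28" --pt "-2 3 28" --roll '[0,0,0,0,0,0,0,0]' --grip '[0.1,0.1,0.1,0.1,0.1,0.1,0.1,0.1]'

```text
clock: 15.85
eef_pos: [0.5085, -0.3008, 0.0251]
orientation: [0.0, 0.999, 0.048, -0.0]
ft_force: [-0.1, 0.6, -3.0]
gripper_width: 0.0165
gripper_force: 45.0
```

>>> play_rows --pt "0 0 0" --pt "0 0 0" --pt "0 0 0" --pt "0 0 0" --pt "0 0 -10" --pt "0 0 -30" --pt "0 0 -60" --pt "0 0 -100" --pt "0 0 -120" --pt "0 0 -120" --roll '[0,0,0,0,0,0,0,0,0,0]' --grip '[0.35,0.35,0.35,0.35,0.35,0.35,0.35,0.35,0.35,0.35]'

```text
clock: 16.85
eef_pos: [0.5101, -0.3018, 0.149]
orientation: [0.002, 0.999, 0.048, 0.002]
ft_force: [0.0, -1.0, -0.3]
gripper_width: 0.0321
gripper_force: 0.0
```

```bash
python3 -c "
from h import *
goto(.509,.1018,.1,-.82)
"
```

```text
dp [  37.5 -402.    47.8] roll 6.34 t 16.85 tcp [ 0.5101 -0.3018  0.149 ] ang 5.52 w 0.0321
```

>>> play_rows --pt "3 -30 0" --pt "7 -75 0" --pt "11 -120 0" --pt "16 -165 0" --pt "20 -212 0" --pt "25 -260 0" --pt "29 -308 0" --pt "33 -354 20" --pt "36 -390 40" --pt "37 -402 48" --roll '[0,1,2,3,4,5,6,6.3,6.3,6.3]' --grip '[0.35,0.35,0.35,0.35,0.35,0.35,0.35,0.35,0.35,0.35]'

```text
clock: 17.85
eef_pos: [0.505, 0.1054, 0.0951]
orientation: [0.0, 1.0, -0.006, -0.001]
ft_force: [-0.6, -0.6, 0.2]
gripper_width: 0.0322
gripper_force: 0.0
```

```bash
python3 -c "
from h import *
goto(.509,.1018,-.0075,-.82)
"
```

```text
dp [  4.3   3.5 102.6] roll 0.18 t 17.85 tcp [0.505  0.1054 0.0951] ang -0.64 w 0.0322
```

>>> play_rows --pt "1 1 20" --pt "3 2 45" --pt "4 3 65" --pt "4 3 75" --pt "4 3 75" --pt "4 3 75" --roll '[0,0,0,0,0,0]' --grip '[0.35,0.35,0.35,0.35,0.35,0.35]'

```text
clock: 18.45
eef_pos: [0.5108, 0.0997, 0.0226]
orientation: [-0.0, 1.0, -0.007, 0.0]
ft_force: [0.8, -0.1, -1.0]
gripper_width: 0.0321
gripper_force: 0.0
```

```bash
cat >> h.py <<'E'
def centre(z=.0135,rows=range(150,206,5)):
    """lateral offset (mm, tool y) of the bright shank ahead of the fingers"""
    o=robot.get_obs();c=wristE(cams.camera('wrist'),o);g=c['frame'].astype(float).mean(2)
    w,qx,qy,qz=o['orientation'];M=R.from_quat([qx,qy,qz,w]).as_matrix();out=[]
    for r in rows:
        b=(g[r,200:310]>95).astype(np.uint8); n,l,st,ce=cv2.connectedComponentsWithStats(b[None])
        k=[i for i in range(1,n) if st[i,2]>5]
        if k:
            i=min(k,key=lambda i:abs(ce[i,0]-53)); P=back(c,[[200+ce[i,0],r],[200+st[i,0]-.5,r],[200+st[i,0]+st[i,2]-.5,r]],z)
            t=(P-o['eef_pos'])@M*1e3; out.append((t[0,0],t[0,1],t[2,1]-t[1,1]))
    for q in out: print('ahead %.0f  off %.1f  width %.1f'%q)
E
python3 -c "
from h import *
goto(.509,.1018,-.0075,-.82);centre()
"
```

```text
dp [-1.9 -2.1 30.1] roll 0.02 t 18.45 tcp [0.5108 0.0997 0.0226] ang -0.8 w 0.0321
ahead 50  off -1.2  width 14.5
ahead 47  off -1.3  width 13.3
ahead 44  off -1.3  width 12.1
ahead 40  off -1.3  width 12.1
ahead 37  off -0.6  width 13.4
ahead 34  off -1.3  width 12.2
ahead 31  off -1.3  width 12.3
ahead 27  off -1.6  width 11.7
ahead 24  off -1.6  width 11.7
ahead 21  off -1.6  width 11.8
ahead 17  off -1.6  width 11.8
ahead 14  off -1.6  width 11.8
```

>>> play_rows --pt "-2 -1 10" --pt "-4 -1.7 20" --pt "-4 -1.7 27" --pt "-4 -1.7 30" --pt "-4 -1.7 30" --pt "-4 -1.7 30" --pt "-4 -1.7 30" --pt "-4 -1.7 30" --pt "-4 -1.7 30" --pt "-4 -1.7 30" --roll '[0,0,0,0,0,0,0,0,0,0]' --grip '[0.35,0.35,0.35,0.35,0.35,0.05,0.05,0.05,0.05,0.05]' --force 45

```text
clock: 19.5
eef_pos: [0.5069, 0.1016, -0.0076]
orientation: [-0.0, 1.0, -0.007, 0.0]
ft_force: [-1.1, 0.6, 4.0]
gripper_width: 0.0122
gripper_force: 45.0
```

>>> play_rows --pt "0 0 0" --pt "0 0 -10" --pt "0 0 -30" --pt "0 0 -60" --pt "0 0 -90" --pt "0 0 -120" --pt "0 0 -120" --pt "0 0 -120" --roll '[0,0,0,0,0,0,0,0]' --grip '[0.05,0.05,0.05,0.05,0.05,0.05,0.05,0.05]'

```text
clock: 20.3
eef_pos: [0.5067, 0.1016, 0.1126]
orientation: [-0.0, 1.0, -0.007, 0.001]
ft_force: [-0.1, -0.3, -1.7]
gripper_width: 0.0119
gripper_force: 45.0
```

```bash
python3 -c "
from h import *
goto(.4982,-.1887,.113,5.56)
"
```

```text
dp [ -4.6 290.4  -0.4] roll -6.34 t 20.3 tcp [0.5067 0.1016 0.1126] ang -0.78 w 0.0119
```

>>> play_rows --pt "0 30 0" --pt "-1 70 0" --pt "-2 112 0" --pt "-2 155 0" --pt "-3 200 0" --pt "-4 240 0" --pt "-4 275 0" --pt "-4.6 290 0" --pt "-4.6 290 0" --pt "-4.6 290 0" --roll '[0,-1,-2,-3,-4,-5,-6,-6.3,-6.3,-6.3]' --grip '[0.05,0.05,0.05,0.05,0.05,0.05,0.05,0.05,0.05,0.05]'

```text
clock: 21.3
eef_pos: [0.4973, -0.1878, 0.111]
orientation: [-0.0, 0.999, 0.048, -0.001]
ft_force: [0.2, 0.2, -1.2]
gripper_width: 0.0119
gripper_force: 45.0
```

```bash
python3 -c "
from h import *
goto(.4982,-.1887,.0235,5.56)
"
```

```text
dp [ 1.   1.  87.5] roll -0.09 t 21.3 tcp [ 0.4973 -0.1878  0.111 ] ang 5.47 w 0.0119
```

>>> play_rows --pt "0 0 15" --pt "1 1 35" --pt "1 1 55" --pt "1 1 65" --pt "1 1 70" --pt "1 1 75" --pt "1 1 80" --pt "1 1 84" --pt "1 1 87" --pt "1 1 87" --roll '[0,0,0,0,0,0,0,0,0,0]' --grip '[0.05,0.05,0.05,0.05,0.05,0.05,0.05,0.05,0.05,0.05]'

```text
clock: 22.3
eef_pos: [0.4991, -0.1892, 0.0249]
orientation: [-0.0, 0.999, 0.048, -0.0]
ft_force: [-0.1, 0.4, -1.4]
gripper_width: 0.0121
gripper_force: 45.0
```

>>> play_rows --pt "0 0 0" --pt "0 0 0" --pt "0 0 0" --pt "0 0 0" --pt "0 0 -10" --pt "0 0 -30" --pt "0 0 -60" --pt "0 0 -100" --pt "0 0 -120" --pt "0 0 -120" --roll '[0,0,0,0,0,0,0,0,0,0]' --grip '[0.3,0.3,0.3,0.3,0.3,0.3,0.3,0.3,0.3,0.3]'

```text
clock: 23.3
eef_pos: [0.5009, -0.1899, 0.1487]
orientation: [0.001, 0.999, 0.048, 0.002]
ft_force: [-0.1, 0.5, -1.2]
gripper_width: 0.027
gripper_force: 0.0
```

```bash
python3 -c "
from h import *
c=wristE(cams.camera('wrist'),robot.get_obs());cv2.imwrite('pics/w9.png',c['frame'])
goto(.528,.2503,.1,-7.74)
"
```

```text
dp [  70.1 -435.2   46.4] roll 13.26 t 23.35 tcp [ 0.4999 -0.1895  0.1468] ang 5.52 w 0.0274
```

View pics/w9.png

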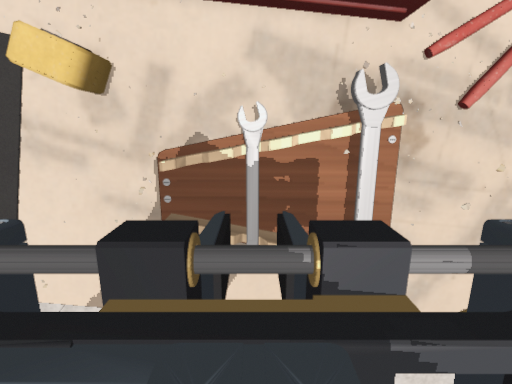

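Wrenches 4 and 2 lie in their notches, with jaw heads beyond the far rail at (375,90) and (252,118). Next is wrench 1.

>>> play_rows --pt "5 -30 0" --pt "12 -75 0" --pt "19 -120 0" --pt "27 -167 0" --pt "35 -215 0" --pt "43 -263 0" --pt "51 -311 0" --pt "58 -359 0" --pt "64 -400 15" --pt "70 -435 30" --roll '[0,2,4,6,8,10,12,13.3,13.3,13.3]' --grip '[0.3,0.3,0.3,0.3,0.3,0.3,0.3,0.3,0.3,0.3]'

```text
clock: 24.35
eef_pos: [0.5263, 0.2526, 0.1138]
orientation: [0.0, 0.998, -0.067, -0.0]
ft_force: [-0.5, 0.0, 0.9]
gripper_width: 0.027
gripper_force: 0.0
```

>>> play_rows --pt "0 0 10" --pt "0 0 30" --pt "0 0 60" --pt "0 0 80" --pt "0 0 90" --pt "0 0 90" --pt "0 0 90" --roll '[0,0,0,0,0,0,0]' --grip '[0.3,0.3,0.3,0.3,0.3,0.3,0.3]'

```text
clock: 25.05
eef_pos: [0.5272, 0.2503, 0.0255]
orientation: [-0.0, 0.998, -0.068, 0.0]
ft_force: [0.1, -0.6, 0.3]
gripper_width: 0.0271
gripper_force: 0.0
```

```bash
python3 -c "
from h import *
goto(.528,.2503,-.007,-7.74);centre()
"
```

```text
dp [ 0.8 -0.1 32.5] roll -0.06 t 25.05 tcp [0.5272 0.2503 0.0255] ang -7.8 w 0.0271
ahead 50  off -0.5  width 13.4
ahead 47  off -0.2  width 11.6
ahead 43  off -0.2  width 10.3
ahead 40  off -0.2  width 9.1
ahead 37  off -0.2  width 9.1
ahead 34  off -0.2  width 9.1
ahead 30  off -0.1  width 9.2
ahead 27  off -0.1  width 9.2
ahead 24  off -0.1  width 9.2
ahead 20  off -0.1  width 9.3
ahead 17  off -0.1  width 9.3
ahead 13  off -0.1  width 9.4
```

>>> play_rows --pt "0 0 10" --pt "0 0 20" --pt "0 0 28" --pt "0 0 32" --pt "0 0 32" --pt "0 0 32" --pt "0 0 32" --pt "0 0 32" --pt "0 0 32" --pt "0 0 32" --roll '[0,0,0,0,0,0,0,0,0,0]' --grip '[0.3,0.3,0.3,0.3,0.3,0.03,0.03,0.03,0.03,0.03]' --force 45

```text
clock: 26.1
eef_pos: [0.5272, 0.2506, -0.0066]
orientation: [-0.0, 0.998, -0.068, 0.0]
ft_force: [-0.3, -0.1, 3.5]
gripper_width: 0.0095
gripper_force: 45.0
```

>>> play_rows --pt "0 0 0" --pt "0 0 -10" --pt "0 0 -30" --pt "0 0 -60" --pt "0 0 -90" --pt "0 0 -120" --pt "0 0 -120" --pt "0 0 -120" --roll '[0,0,0,0,0,0,0,0]' --grip '[0.03,0.03,0.03,0.03,0.03,0.03,0.03,0.03]'

```text
clock: 26.9
eef_pos: [0.5271, 0.2506, 0.1138]
orientation: [-0.0, 0.998, -0.068, 0.001]
ft_force: [-0.3, 0.4, -1.0]
gripper_width: 0.0096
gripper_force: 45.0
```

```bash
python3 -c "
from h import *
goto(.4928,-.133,.113,5.56)
"
```

```text
dp [ 17.9 384.7   0.6] roll -13.34 t 26.9 tcp [0.5271 0.2506 0.1138] ang -7.78 w 0.0096
```

>>> play_rows --pt "1 30 0" --pt "3 75 0" --pt "6 122 0" --pt "8 170 0" --pt "10 218 0" --pt "13 266 0" --pt "15 314 0" --pt "17 355 0" --pt "18 385 0" --pt "18 385 0" --roll '[0,-2,-4,-6,-8,-10,-12,-13.3,-13.3,-13.3]' --grip '[0.03,0.03,0.03,0.03,0.03,0.03,0.03,0.03,0.03,0.03]'

```text
clock: 27.9
eef_pos: [0.4916, -0.1359, 0.1121]
orientation: [-0.0, 0.999, 0.047, -0.001]
ft_force: [-0.4, 0.8, -0.2]
gripper_width: 0.0092
gripper_force: 45.0
```

```bash
python3 -c "
from h import *
goto(.4928,-.133,.0242,5.56)
"
```

```text
dp [ 1.6 -2.8 87.9] roll -0.22 t 27.9 tcp [ 0.4916 -0.1359  0.1121] ang 5.34 w 0.0092
```

>>> play_rows --pt "0 0 15" --pt "0 0 35" --pt "0 0 55" --pt "0 0 60" --pt "0 0 60" --pt "0 0 60" --roll '[0,0,0,0,0,0]' --grip '[0.03,0.03,0.03,0.03,0.03,0.03]'

```text
clock: 28.5
eef_pos: [0.4929, -0.1331, 0.0535]
orientation: [-0.0, 0.999, 0.048, 0.0]
ft_force: [-0.1, 0.1, -0.9]
gripper_width: 0.0095
gripper_force: 45.0
```

```bash
python3 -c "
from h import *
goto(.4928,-.133,.0242,5.56)
"
```

```text
dp [-0.1 -0.1 29.3] roll -0.03 t 28.5 tcp [ 0.4929 -0.1331  0.0535] ang 5.53 w 0.0095
```

>>> play_rows --pt "0 0 6" --pt "0 0 12" --pt "0 0 18" --pt "0 0 24" --pt "0 0 28" --pt "0 0 29" --pt "0 0 29" --pt "0 0 29" --roll '[0,0,0,0,0,0,0,0]' --grip '[0.03,0.03,0.03,0.03,0.03,0.03,0.03,0.03]'

```text
clock: 29.3
eef_pos: [0.4927, -0.1334, 0.024]
orientation: [-0.0, 0.999, 0.048, -0.0]
ft_force: [-0.6, 0.3, -1.4]
gripper_width: 0.0094
gripper_force: 45.0
```

>>> play_rows --pt "0 0 0" --pt "0 0 0" --pt "0 0 0" --pt "0 0 0" --pt "0 0 -10" --pt "0 0 -30" --pt "0 0 -60" --pt "0 0 -100" --pt "0 0 -120" --pt "0 0 -120" --roll '[0,0,0,0,0,0,0,0,0,0]' --grip '[0.3,0.3,0.3,0.3,0.3,0.3,0.3,0.3,0.3,0.3]'

```text
clock: 30.3
eef_pos: [0.4945, -0.1339, 0.1476]
orientation: [0.001, 0.999, 0.048, 0.003]
ft_force: [-0.3, 0.3, 0.3]
gripper_width: 0.0271
gripper_force: 0.0
```

```bash
python3 -c "
from h import *
goto(.535,.321,.1,-11.28)
"
```

```text
dp [  83.9 -449.    47.1] roll 16.8 t 30.3 tcp [ 0.4945 -0.1339  0.1476] ang 5.52 w 0.0271
```

>>> play_rows --pt "6 -30 0" --pt "14 -75 0" --pt "22 -120 0" --pt "31 -167 0" --pt "40 -215 0" --pt "49 -263 0" --pt "58 -311 0" --pt "67 -359 0" --pt "76 -407 15" --pt "84 -449 25" --roll '[0,2,4,6,8,10,12,14,16,16.8]' --grip '[0.35,0.35,0.35,0.35,0.35,0.35,0.35,0.35,0.35,0.35]'

```text
clock: 31.3
eef_pos: [0.5324, 0.3237, 0.1179]
orientation: [0.0, 0.995, -0.099, -0.0]
ft_force: [0.5, -0.4, 1.6]
gripper_width: 0.0317
gripper_force: 0.0
```

>>> play_rows --pt "0 0 10" --pt "0 0 30" --pt "0 0 60" --pt "0 0 80" --pt "0 0 90" --pt "0 0 90" --pt "0 0 90" --roll '[0,0,0,0,0,0,0]' --grip '[0.35,0.35,0.35,0.35,0.35,0.35,0.35]'

```text
clock: 32.0
eef_pos: [0.5334, 0.3215, 0.0296]
orientation: [-0.0, 0.995, -0.098, 0.0]
ft_force: [-0.4, 0.2, -0.2]
gripper_width: 0.0319
gripper_force: 0.0
```

```bash
python3 -c "
from h import *
goto(.535,.321,-.007,-11.28);centre(rows=range(110,206,8))
"
```

```text
dp [ 1.6  0.2 36.6] roll -0.01 t 32.0 tcp [0.5334 0.3215 0.0296] ang -11.29 w 0.0319
ahead 75  off -0.8  width 21.6
ahead 70  off -0.8  width 19.1
ahead 65  off -0.8  width 16.7
ahead 60  off -0.8  width 15.5
ahead 55  off -0.8  width 14.3
ahead 50  off -0.8  width 14.4
ahead 44  off -0.8  width 14.5
ahead 39  off -0.8  width 14.6
ahead 34  off -0.8  width 14.6
ahead 28  off -0.8  width 14.7
ahead 23  off -0.8  width 14.8
ahead 17  off -0.4  width 14.2
```

>>> play_rows --pt "0 0 10" --pt "1 -1 20" --pt "1 -1 30" --pt "1 -1 36" --pt "1 -1 36" --pt "1 -1 36" --pt "1 -1 36" --pt "1 -1 36" --pt "1 -1 36" --pt "1 -1 36" --roll '[0,0,0,0,0,0,0,0,0,0]' --grip '[0.35,0.35,0.35,0.35,0.35,0.08,0.08,0.08,0.08,0.08]' --force 45

```text
clock: 33.05
eef_pos: [0.5346, 0.3226, -0.0066]
orientation: [-0.0, 0.995, -0.098, 0.0]
ft_force: [0.4, 0.3, 2.4]
gripper_width: 0.0148
gripper_force: 45.0
```

>>> play_rows --pt "0 0 0" --pt "0 0 -10" --pt "0 0 -30" --pt "0 0 -60" --pt "0 0 -90" --pt "0 0 -120" --pt "0 0 -120" --pt "0 0 -120" --roll '[0,0,0,0,0,0,0,0]' --grip '[0.08,0.08,0.08,0.08,0.08,0.08,0.08,0.08]'

```text
clock: 33.85
eef_pos: [0.5343, 0.3224, 0.1137]
orientation: [-0.0, 0.995, -0.098, 0.0]
ft_force: [-0.5, -0.0, -2.0]
gripper_width: 0.0145
gripper_force: 45.0
```

```bash
python3 -c "
from h import *
goto(.5036,-.2445,.113,5.56)
"
```

```text
dp [8.08e+01 5.62e+02 4.00e-01] roll -16.84 t 33.85 tcp [0.5343 0.3224 0.1137] ang -11.28 w 0.0145
```

>>> play_rows --pt "4 30 0" --pt "11 75 0" --pt "17 120 0" --pt "24 167 0" --pt "31 215 0" --pt "38 263 0" --pt "45 311 0" --pt "52 359 0" --pt "59 407 0" --pt "65 450 0" --roll '[0,-2,-4,-6,-8,-10,-12,-14,-16,-16.8]' --grip '[0.08,0.08,0.08,0.08,0.08,0.08,0.08,0.08,0.08,0.08]'

```text
clock: 34.85
eef_pos: [0.5086, -0.1335, 0.1119]
orientation: [-0.0, 0.999, 0.049, -0.001]
ft_force: [0.2, -0.0, -1.4]
gripper_width: 0.0146
gripper_force: 45.0
```

```bash
python3 -c "
from h import *
goto(.5036,-.2445,.113,5.56)
"
```

```text
dp [-15.8 110.   -1.2] roll 0.01 t 34.85 tcp [ 0.5086 -0.1335  0.1119] ang 5.57 w 0.0146
```

>>> play_rows --pt "-4 30 0" --pt "-10 70 0" --pt "-15 100 0" --pt "-16 110 0" --pt "-16 110 15" --pt "-16 110 35" --pt "-16 110 50" --pt "-16 110 57" --pt "-16 110 57" --pt "-16 110 57" --roll '[0,0,0,0,0,0,0,0,0,0]' --grip '[0.08,0.08,0.08,0.08,0.08,0.08,0.08,0.08,0.08,0.08]'

```text
clock: 35.85
eef_pos: [0.5049, -0.2423, 0.0562]
orientation: [-0.0, 0.999, 0.048, -0.0]
ft_force: [0.2, -0.0, -1.1]
gripper_width: 0.0144
gripper_force: 45.0
```

```bash
python3 -c "
from h import *
goto(.5036,-.2445,.0242,5.56)
"
```

```text
dp [-1.5  2.1 32. ] roll -0.01 t 35.85 tcp [ 0.5049 -0.2423  0.0562] ang 5.55 w 0.0144
```

>>> play_rows --pt "-1 2 6" --pt "-1.5 2 12" --pt "-1.5 2 18" --pt "-1.5 2 24" --pt "-1.5 2 29" --pt "-1.5 2 32" --pt "-1.5 2 32" --pt "-1.5 2 32" --roll '[0,0,0,0,0,0,0,0]' --grip '[0.08,0.08,0.08,0.08,0.08,0.08,0.08,0.08]'

```text
clock: 36.65
eef_pos: [0.5035, -0.2448, 0.024]
orientation: [0.0, 0.999, 0.048, 0.0]
ft_force: [0.1, 0.1, -1.8]
gripper_width: 0.0144
gripper_force: 45.0
```

>>> play_rows --pt "0 0 0" --pt "0 0 0" --pt "0 0 0" --pt "0 0 0" --pt "0 0 -10" --pt "0 0 -30" --pt "0 0 -60" --pt "0 0 -100" --pt "0 0 -140" --pt "-20 0 -180" --roll '[0,0,0,0,0,0,0,0,0,0]' --grip '[0.32,0.32,0.32,0.32,0.32,0.32,0.32,0.32,0.32,0.32]'

```text
clock: 37.65
eef_pos: [0.4845, -0.2467, 0.2067]
orientation: [0.0, 0.999, 0.049, 0.001]
ft_force: [0.5, 0.5, 1.0]
gripper_width: 0.0292
gripper_force: 0.0
```

>>> play_rows --pt "-20 -5 -10" --pt "-45 -15 -20" --pt "-60 -20 -30" --pt "-60 -20 -30" --pt "-60 -20 -30" --pt "-60 -20 -30" --roll '[0,0,0,0,0,0]' --grip '[0.32,0.32,0.32,0.32,0.32,0.32]'

```text
clock: 38.25
eef_pos: [0.4224, -0.2327, 0.234]
orientation: [-0.0, 0.999, 0.048, 0.0]
ft_force: [-0.2, -0.4, -0.2]
gripper_width: 0.0296
gripper_force: 0.0
```

Run:
```python
from fit import *
o=robot.get_obs();c=wristE(cams.camera('wrist'),o);a=c['frame'];p=np.load('rack.npy')
np.savez('w10.npz',K=c['intrinsics'],E=c['extrinsics']);cv2.imwrite('pics/w10.png',a)
cc,s=np.cos(p[2]),np.sin(p[2]);goto(.45,-.2,.2,0)
for z in cams.spot_point('wrist','wrench_1'):
    P=back(c,np.array(z['centre'])*[512,384],.04)[0];d=P[:2]-p[:2];print(z['score'],'rack xy mm',np.round([1e3*(cc*d[0]+s*d[1]),1e3*(-s*d[0]+cc*d[1])],1))
S=3.2;x0,y0=120,20
b=cv2.resize(a[y0:y0+185,x0:x0+250],None,fx=S,fy=S,interpolation=cv2.INTER_CUBIC)
# expected shanks: clear span ends, and shank edges at z=.044 (top)
for y,cl,w in zip([.084,.028,-.028,-.084],[.096,.1175,.139,.1605],[.01,.0125,.015,.017]):
    for k in (-1,1):
        q=[]
        for lx in (-cl/2,cl/2):
            X=np.array([lx,y+k*w/2]);q.append([p[0]+cc*X[0]-s*X[1],p[1]+s*X[0]+cc*X[1],.044])
        u=np.int32((proj(c,q)-[x0,y0])*S);cv2.line(b,tuple(u[0]),tuple(u[1]),(255,0,0),1)
cv2.imwrite('pics/w10c.png',b)
```

```text
dp [ 30.7 -29.8  33.8] roll 5.53 t 38.3 tcp [ 0.4223 -0.2326  0.2338] ang 5.53 w 0.0288
0.8 rack xy mm [ 1.2 82.3]
0.71 rack xy mm [  3.8 -86.6]
0.64 rack xy mm [  4.5 -27.8]
0.59 rack xy mm [ 5.7 26.3]
```

View pics/w10c.png

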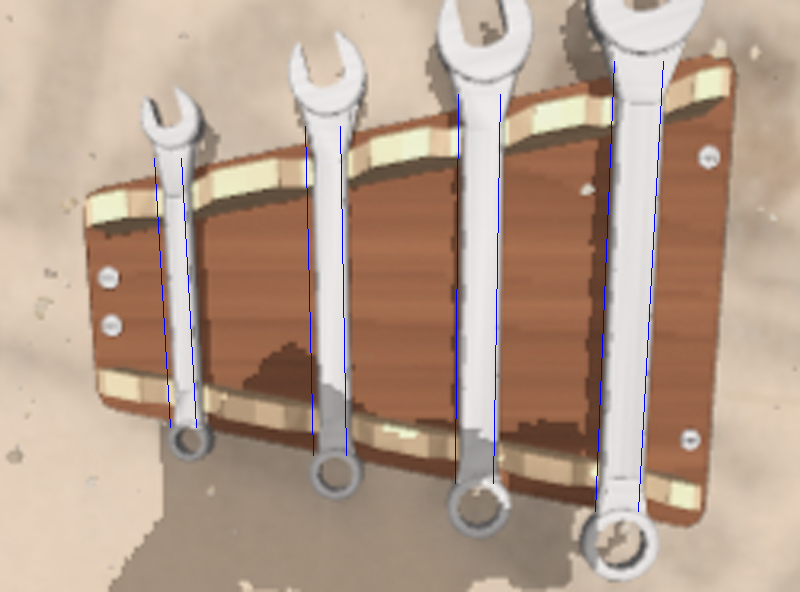

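All four wrenches lie in their notches, in line with the model shanks (blue) to about 2 mm. Their heads are outside both rails: rings at (190,440), (335,473), (478,505) and (618,545), jaws beyond the far rail. The gripper is clear, so I hand the job in.

```bash
python3 -c "
from h import *
print(job.finish_job())"
```

```text
the job is handed in; nothing more can be done
None
```

All four wrenches are in their own notches in size order, the tape measure was left alone, and the job is handed in at about 38 s of the 118 s limit; the final picture shows each within about 2 mm of its modelled place, but no verdict came back.

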